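Close a filter cartridge in the ratchet press

ROBOT

A 7-joint arm with a two-finger parallel gripper is mounted at the origin on a cart in front of the work surface, level with it; the furniture and walls round the work are solid. World frame = base frame: x ahead of the robot, y to its left, z up, the work surface at z = 0. Lengths are in mm, angles in rad, forces in N, time in s.
With the tool pointing down it reaches from about 425 to 825 mm from the base axis. Payload 3.6 kg.
Tool frame: the origin (TCP) lies midway between the tips of the shut fingers; the grasp point (between the pads) lies 19 mm behind it; z points along the fingers, y is the line along which they close (so a half turn about z gives the same grasp; the last joint's range is limited). The gripper opens to 93 mm and grips with 3 to 60 N. Pads are 15 mm wide; open, the fingers measure 128 mm over their backs; the gripper's body (75 mm by 188 mm) begins 65 mm behind the grasp point.
Start: joints at [-1.224, 0.615, -0.013, 1.423, 0.008, 1.103, -0.04], TCP at [237.316, 605.097, 218.64] pointing down, gripper open.
Joint ranges: [-3.12, 3.12], [-0.3, 2.06], [-1.34, 1.32], [0.26, 2.42], [-1.36, 4.5], [0.01, 1.98], [-2.84, 2.84]. Speed limits (rad/s): [2.79, 2.79, 3.14, 3.14, 3.14, 3.14, 3.14].

INTERFACE

Orientations are given as a 3x3 rotation matrix whose columns are the frame's x, y, z axes.
In Python, from cell import * gives the robot as it stands.
- The arm moves only by the tool carry_out, never from a script. Its argument "increments" is a list of rows, each an object with "travel": the shift along the tool's x, y, z in cm, a list of three; "twist": the turn, a rotation vector about the tool's x, y, z in degrees, a list of three; "gripper": the opening, from 0 (shut) to 1 (fully open). A call has 1 to 20 rows; each row shifts and turns the commanded pose from where the row before left it, along the tool's axes as they then stand; what a row does not reach is not made up. A row lasts 1/12 s, in which the tool goes at most 41.7 mm and 7.16 degrees, less where a joint would pass 70% of its speed; a pose out of reach is approached as far as the arm can. A call is refused whole if a number of a shift passes 4.17 or a number of a turn 7.16, either way. A call with a gripper value outside its range is refused whole. The fingers move at their own pace and stop on an object; "newtons" is the grip in N (left out, the last holds). Time passes only in rows, so rows that do not move let the fingers close. It gives the time, the measured TCP pose, the force, the opening and the grip force at its end, in the units of the state.
- observe(): the state, without advancing time (a new reading comes with each control period).
- get_image(name): name is "scene" or "top" or "wrist"; returns the picture (400x640x3 uint8, red, green, blue); there is no depth.
- camera_params(name): a dict with "fx", "fy", "cx", "cy" (pixels), "distortion" ([k1, k2, p1, p2, k3] as OpenCV has them; the pictures are not rectified), "rvec" (rotation vector, rad) and "tvec" (3), from world to camera coordinates, as OpenCV has them; the wrist camera has in their place "tool_from_camera" (4x4, takes a point from camera to tool coordinates, whose origin is the TCP and whose axes are the flange's). Camera axes: x right, y down, z forward; pixel columns grow to the right and rows downward; lengths in mm; the calibration is good to about 2 mm. A picture is of the moment at which its call begins: read the wrist's pose just before it. camera_params takes no time and is no camera call.
- sign_off(): hands the job in; it is judged then, once.
The state is a dict: "time": time; "joint_pos": joint angles; "qd": joint speeds; "tau": joint torques, N m; "position": TCP position; "eef_rot": TCP orientation; "contact_force": force on the tool from outside, world axes, zero at the start; "torque": the same for the moment, N m; "width": opening from 0.0 (shut) to 1.0 (fully open); "finger_force": force on a finger pad.
Only numpy, scipy, OpenCV 4.12 (cv2) and the standard library are available. Lean on these libraries where they do the work, as an engineer would, in place of code of your own. Each camera call takes 0.05 s, during which the arm holds its last target. There are 200 camera calls.

TASK

The end cap of the filter cartridge lying in the bench ratchet press is only started. Pump the trigger until the jaw has pushed the cap fully home, stopping as soon as the trigger goes stiff so that the cartridge is not crushed, then press the release and keep it down until the jaw has run all the way back. Work only the trigger and the release with the gripper: do not touch the cartridge or the jaw, and leave everything else where it stands.

Things in the scene. Friction and masses are not known exactly. Their poses are not given: they have to be found in the camera images.
- press: Ratchet press (a bar clamp on a grey base plate 405x80x10 mm, fixed). Origin at table height under its middle; +x is the way the jaw advances. Along its middle line from -x to +x: black trigger over a fixed black grip, black release pad on the dark head, toothed bar with square jaw, aluminium cradle holding the cartridge, round back stop. Highest at rest: trigger pad, 115 mm.
- trigger_pad (a point): Centre of the top of the ribbed black pad (34 mm along the press, 30 across) at the trigger's free end; 115 mm up at rest, press x = -0.185. Push straight down: 28 mm to a hard stop (it shifts 5 mm away from the head), springs back. First 8 mm idle. A full stroke moves the jaw one 7 mm tooth, which the ratchet holds; a stroke short of the last 4 mm is lost. Let it up fully between strokes.
- trigger (a joint): Trigger angle, rad: 0 rest, 0.28 at the hard stop. Push needed at the pad: 2 to 6 N while the jaw runs free, 7 to 11 N while the cap slides in. Cap home: it stiffens at once, before the hard stop; 14 N there squeezes the cartridge with about 20 N, each newton more adds 2.3 N, 45 N crushes it. Pressing on the hard stop (28 mm down) does no harm.
- release_pad (a point): Centre of the top of the ribbed black release pad (30 mm along the press, 28 across) on the head; 100 mm up at rest, press x = -0.066. Pushed straight down 9 mm (3 to 8 N) to its stop it frees the jaw; while it is held down and the trigger is at rest, a spring draws the jaw back within about a second. Springs up when let go.
- release (a joint): Release angle, rad: 0 at rest, 0.22 fully pressed. It clicks by itself as the jaw advances and may rest at up to 0.13 (pad 5 mm lower) on a tooth.
- jaw (a joint): Jaw travel, m: 0 fully back, grows towards the back stop (at most 0.054). Starts fully back or held on the first tooth.
- jaw_face (a point): Middle of the jaw's rubber face (34 x 34 mm), which looks along press +x.
- cartridge: White filter cartridge: a barrel of 32 mm diameter and 60 mm length lying loose in the cradle along the press, with a grey cap at its -x end. Origin at the barrel's centre, 51 mm above the table; x along the barrel. The jaw first slides it 5 to 14 mm against the back stop, then pushes the cap in.
- cap (a joint): How far the cap (a grey disc 29 mm wide, 8 mm thick) still stands off the barrel, m: 0 is fully home; starts 8 to 13 mm out. It stays where it is pushed.
- cradle (a point): Middle of the cradle's floor (52 mm along the press, 35 mm between the walls), 35 mm above the table; the barrel's middle stays within 25 mm of it.
- backstop_face (a point): Face of the round steel back stop (26 mm diameter) at about press x = 0.155, set by hand a little differently each time; it does not give way.
- vial: White bottle with a screw cap, 42 mm diameter, 102 mm tall, beside the press on the side away from the robot; bystander. Origin under its centre.
- cup: Capped sample cup, 57 mm diameter, 68 mm tall, beside the head on the side away from the robot; bystander. Origin under its centre.
- timer: Flat bench timer, 62 x 62 x 20 mm, on the robot's side of the press; bystander. Origin under its centre.
- pen: Marker pen, 135 mm long, lying on the robot's side of the press; bystander.
Things that resemble listed ones, but are neither listed nor needed, are in the scene too. Several things have the shape of the cartridge; the one meant has the colours described above.

How it is judged:
By the outcome, as a careful person would: the job done as asked, in the order asked, and still so for the second after the job is handed in, with the robot touching nothing.
It also fails if it takes over 51 s, if anything falls off the work surface, if the arm or the gripper's body presses on something with over 40 N, if the wrist force passes 120 N, or if a joint passes its speed limit or range.

## Working session

There is one attempt and no reset: what is moved stays moved. The work goes in short steps, Python scripts to look and compute and a tool call to move; the robot and the scene stay as the last step left them, time stands still between calls to the robot, and variables do not carry over. Pictures are saved under pics/ and viewed, at most 10 in all, crops included, and the job is handed in when it is done.

Besides the shell and the picture viewer there is one more tool, called after "Request:" as name([rows], argument=value, ...), one row to a line, values as JSON. carry_out: Moves the arm, as the interface text tells. Its arguments: {"type":"object","properties":{"increments":{"type":"array","items":{"type":"object","properties":{"travel":{"type":"array","items":{"type":"number"}},"twist":{"type":"array","items":{"type":"number"}},"gripper":{"type":"number"}}}},"newtons":{"type":"number"}},"required":["increments"]}

```bash
mkdir -p pics
python3 - <<'E'
from cell import *
import cv2
for n in("scene","top"):
    cv2.imwrite(f"pics/{n}0.png",cv2.cvtColor(get_image(n),cv2.COLOR_RGB2BGR))
s=observe();print(s)
E
```

```text
{'time': 0.1, 'joint_pos': array([-1.22348196,  0.61581212, -0.01260597,  1.42469142,  0.00812615,
        1.10341722, -0.04041403]), 'qd': array([ 0.0012323 , -0.00326554,  0.0003938 , -0.00395106,  0.00081344,
       -0.0012389 ,  0.0009843 ]), 'tau': array([ 1.12275964e-03, -4.60038829e+01,  2.10099961e-01, -1.66245872e+01,
       -6.11367496e-02,  1.68981787e-02,  9.73668284e-05]), 'position': array([237.10660708, 604.46248433, 217.61945014]), 'eef_rot': array([[-9.30961082e-01,  3.65117596e-01, -7.78263039e-04],
       [ 3.65118421e-01,  9.30958623e-01, -2.14035158e-03],
       [-5.69493361e-05, -2.27674219e-03, -9.99997407e-01]]), 'contact_force': array([-0.40197369,  0.0795944 , -0.30194441]), 'torque': array([-0.01927407,  0.00846127, -0.01549395]), 'finger_force': 0.0, 'width': 0.9995793998600385}
```

View pics/scene0.png

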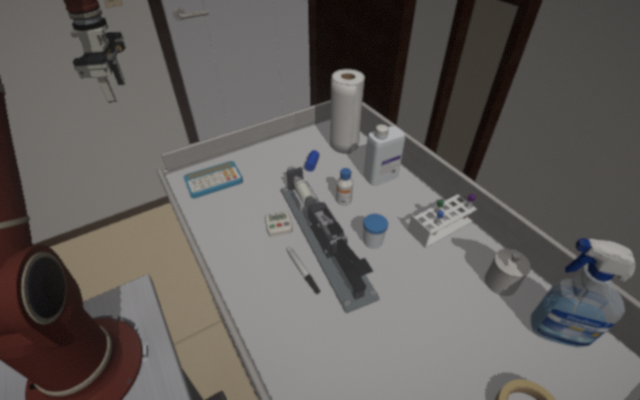

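View pics/top0.png

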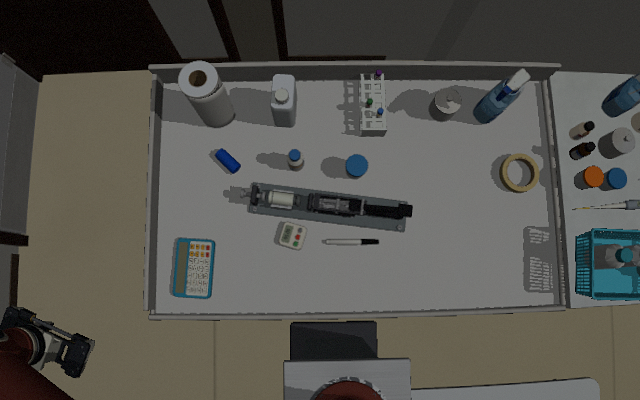

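The scene picture shows the press mid-table. In the top picture its trigger is near (402,210), the release near (350,205) and the back stop near (252,193), so press +x runs roughly along world +y. I'll enlarge the crop next.

```bash
cat > h.py <<'E'
from cell import *
import cv2, numpy as np
def ray(n,uv,z):
    p=camera_params(n);K=np.array([[p["fx"],0,p["cx"]],[0,p["fy"],p["cy"]],[0,0,1.]])
    R=cv2.Rodrigues(np.array(p["rvec"],float))[0];t=np.array(p["tvec"],float).ravel()
    u=cv2.undistortPoints(np.array([[uv]],float),K,np.array(p["distortion"],float)).ravel()
    d=R.T@np.array([*u,1]);c=-R.T@t
    return c+d*(z-c[2])/d[2]
E
python3 - <<'E'
from h import *
i=cv2.imread("pics/top0.png")[175:240,235:425]
i=cv2.convertScaleAbs(cv2.resize(i,None,fx=4.2,fy=4.2,interpolation=cv2.INTER_CUBIC),alpha=2)
cv2.imwrite("pics/topc.png",i)
print(camera_params("top"),camera_params("wrist"))
for uv,z in [((402,210),115),((350,205),100),((252,193),51),((250,184),10),((412,230),10)]: print(uv,ray("top",uv,z).round(1))
E
```

```text
{'fx': 493.8477260601314, 'fy': 493.8477260601314, 'cx': 318.07285056932494, 'cy': 196.2620328585318, 'distortion': array([-0.13907512,  0.        ,  0.        ,  0.        ,  0.        ]), 'rvec': array([ 2.12940525, -2.16066906,  0.18390559]), 'tvec': array([  74.44537071,  557.07105628, 1192.20232406])} {'fx': 277.6281857899105, 'fy': 277.6281857899105, 'cx': 322.0532215385751, 'cy': 197.27814690521853, 'distortion': array([-0.03400027,  0.        ,  0.        ,  0.        ,  0.        ]), 'tool_from_camera': array([[-4.91030731e-04, -9.69638353e-01, -2.44542886e-01,
         6.69628247e+01],
       [ 9.99999828e-01, -5.54878985e-04,  1.92200636e-04,
        -4.95632322e-01],
       [-3.22056817e-04, -2.44542750e-01,  9.69638458e-01,
        -1.65835871e+02],
       [ 0.00000000e+00,  0.00000000e+00,  0.00000000e+00,
         1.00000000e+00]])}
(402, 210) [ 511.2 -130.3  115. ]
(350, 205) [527.   -8.6 100. ]
(252, 193) [567.4 231.   51. ]
(250, 184) [597.9 241.3  10. ]
(412, 230) [ 472.6 -173.7   10. ]
```

View pics/topc.png

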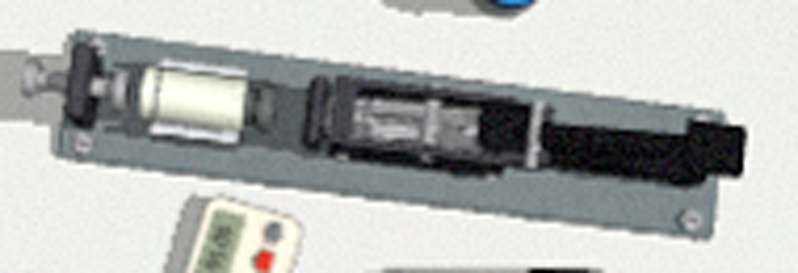

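The crop shows the trigger pad's centre at crop (718,150), i.e. full (406,210.7), and the release pad at crop (508,133), i.e. (356,206.7). The plate corners are at crop (80,32), (62,155), (722,112) and (706,236).

Run:
```python
from h import *
f=lambda c,z:ray("top",(235+c[0]/4.2,175+c[1]/4.2),z)
C=np.array([f(c,10) for c in [(80,32),(62,155),(722,112),(706,236)]]);print(C.round(1))
o=C.mean(0);d=(C[0]+C[1]-C[2]-C[3])[:2];print(np.linalg.norm(d)/2);d/=np.linalg.norm(d);print(o,d,np.degrees(np.arctan2(d[1],d[0])))
print("plate: trig",o[:2]-185*d,"rel",o[:2]-66*d)
T=f((718,150),115);R=f((508,133),100);print("direct",T,R,np.linalg.norm(T-R))
s=observe();r=s["eef_rot"];t=np.array([*T[:2],170])
print("tool shift cm",r.T@(t-s["position"])/10)
print(np.degrees(np.arctan2(r[1,0],r[0,0])))
```

```text
[[ 601.4  230.8   10. ]
 [ 525.3  241.4   10. ]
 [ 546.2 -163.5   10. ]
 [ 469.9 -150.5   10. ]]
396.9874634266978
[535.70793401  39.56654209  10.        ] [0.13925894 0.990256  ] 81.99503358050276
plate: trig [ 509.94503062 -143.63081818] rel [526.51684415 -25.79035401]
direct [ 509.36313015 -139.61204531  115.        ] [522.79066762 -22.7616664  100.        ] 118.57196048913808
tool shift cm [-52.51328327 -59.3188535    4.90000205]
158.58512924855654
```

Request:
carry_out([
  {"travel":[-2.6,-1.5,0],"gripper":0},
  {"travel":[-2.6,-1.5,0],"gripper":0},
  {"travel":[-2.6,-1.5,0],"gripper":0},
  {"travel":[-2.6,-1.5,0],"gripper":0},
  {"travel":[-2.6,-1.5,0],"gripper":0},
  {"travel":[-2.6,-1.5,0],"gripper":0},
  {"travel":[-2.6,-1.5,0],"gripper":0},
  {"travel":[-2.6,-1.5,0],"gripper":0},
  {"travel":[-2.6,-1.5,0],"gripper":0},
  {"travel":[-2.6,-1.5,0],"gripper":0},
  {"travel":[-2.6,-1.5,0],"gripper":0},
  {"travel":[-2.6,-1.5,0],"gripper":0},
  {"travel":[-2.6,-1.5,0],"gripper":0},
  {"travel":[-1.6,-2.6,0],"gripper":0},
  {"travel":[-1.6,-2.6,0],"gripper":0},
  {"travel":[-1.6,-2.6,0],"gripper":0},
  {"travel":[-1.6,-2.6,0],"gripper":0},
  {"travel":[-1.6,-2.6,0],"gripper":0},
  {"travel":[-1.6,-2.6,0],"gripper":0},
  {"travel":[-1.6,-2.6,0],"gripper":0},
])

```text
$.increments[0]: bad value
```

Request:
carry_out([
  {"travel":[-2.6,-1.5,0],"twist":[0,0,0],"gripper":0},
  {"travel":[-2.6,-1.5,0],"twist":[0,0,0],"gripper":0},
  {"travel":[-2.6,-1.5,0],"twist":[0,0,0],"gripper":0},
  {"travel":[-2.6,-1.5,0],"twist":[0,0,0],"gripper":0},
  {"travel":[-2.6,-1.5,0],"twist":[0,0,0],"gripper":0},
  {"travel":[-2.6,-1.5,0],"twist":[0,0,0],"gripper":0},
  {"travel":[-2.6,-1.5,0],"twist":[0,0,0],"gripper":0},
  {"travel":[-2.6,-1.5,0],"twist":[0,0,0],"gripper":0},
  {"travel":[-2.6,-1.5,0],"twist":[0,0,0],"gripper":0},
  {"travel":[-2.6,-1.5,0],"twist":[0,0,0],"gripper":0},
  {"travel":[-2.6,-1.5,0],"twist":[0,0,0],"gripper":0},
  {"travel":[-2.6,-1.5,0],"twist":[0,0,0],"gripper":0},
  {"travel":[-2.6,-1.5,0],"twist":[0,0,0],"gripper":0},
  {"travel":[-1.6,-2.6,0],"twist":[0,0,0],"gripper":0},
  {"travel":[-1.6,-2.6,0],"twist":[0,0,0],"gripper":0},
  {"travel":[-1.6,-2.6,0],"twist":[0,0,0],"gripper":0},
  {"travel":[-1.6,-2.6,0],"twist":[0,0,0],"gripper":0},
  {"travel":[-1.6,-2.6,0],"twist":[0,0,0],"gripper":0},
  {"travel":[-1.6,-2.6,0],"twist":[0,0,0],"gripper":0},
  {"travel":[-1.6,-2.6,0],"twist":[0,0,0],"gripper":0},
])

```text
time: 1.77
position: [518.3, 88.3, 218.3]
eef_rot: [[-0.931, 0.365, -0.001], [0.365, 0.931, -0.0], [0.001, -0.001, -1.0]]
contact_force: [0.8, 0.1, 0.1]
width: 0.006
finger_force: 0.0
```

Request:
carry_out([
  {"travel":[0,0,0],"twist":[0,0,-6.7],"gripper":0},
  {"travel":[0,0,0],"twist":[0,0,-6.7],"gripper":0},
  {"travel":[-0.3,-2.8,0.5],"twist":[0,0,0],"gripper":0},
  {"travel":[-0.3,-2.8,0.5],"twist":[0,0,0],"gripper":0},
  {"travel":[-0.3,-2.8,0.5],"twist":[0,0,0],"gripper":0},
  {"travel":[-0.3,-2.8,0.5],"twist":[0,0,0],"gripper":0},
  {"travel":[-0.3,-2.8,0.5],"twist":[0,0,0],"gripper":0},
  {"travel":[-0.3,-2.8,0.5],"twist":[0,0,0],"gripper":0},
  {"travel":[-0.3,-2.8,0.5],"twist":[0,0,0],"gripper":0},
  {"travel":[-0.3,-2.8,0.5],"twist":[0,0,0],"gripper":0},
  {"travel":[0,0,0],"twist":[0,0,0],"gripper":0},
])

```text
time: 2.68
position: [509.0, -143.1, 177.4]
eef_rot: [[-0.989, 0.15, -0.003], [0.15, 0.989, -0.005], [0.002, -0.005, -1.0]]
contact_force: [-0.5, -0.8, 0.7]
width: 0.003
finger_force: 0.0
```

Run:
```python
from h import *
s=observe();w=get_image("wrist")
cv2.imwrite("pics/w1.png",cv2.convertScaleAbs(w[...,::-1],alpha=1.6))
p=s["position"];r=s["eef_rot"];print(p,r.round(3),s["contact_force"])
c=camera_params("wrist");M=np.linalg.inv(np.array(c["tool_from_camera"]))
def pj(P):
    q=M@np.array([*(r.T@(np.array(P)-p)),1]);return (c["fx"]*q[0]/q[2]+c["cx"],c["fy"]*q[1]/q[2]+c["cy"])
for P in [(510,-141.5,115),(525,-24,100),p]: print(P,pj(P))
```

```text
[ 509.04272107 -143.06012912  177.4373704 ] [[-0.989  0.15  -0.003]
 [ 0.15   0.989 -0.005]
 [ 0.002 -0.005 -1.   ]] [-0.50737831 -0.76892176  0.73891828]
(510, -141.5, 115) (np.float64(325.04190460293194), np.float64(208.9967597499247))
(525, -24, 100) (np.float64(455.7872584943154), np.float64(201.4943859800263))
[ 509.04272107 -143.06012912  177.4373704 ] (np.float64(322.9750615463103), np.float64(235.63383643412942))
```

View pics/w1.png

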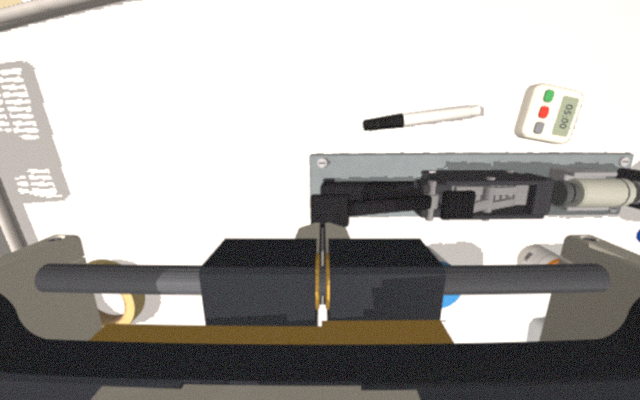

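The wrist picture shows the trigger pad at about (330,209) and the release pad at (458,204), within about 4 mm of my estimates. The TCP needs about 4 mm more along +y.

Request:
carry_out([
  {"travel":[0,0.2,1.0],"twist":[0,0,0],"gripper":0},
  {"travel":[0,0.2,1.0],"twist":[0,0,0],"gripper":0},
  {"travel":[0,0,1.0],"twist":[0,0,0],"gripper":0},
  {"travel":[0,0,1.0],"twist":[0,0,0],"gripper":0},
  {"travel":[0,0,1.0],"twist":[0,0,0],"gripper":0},
  {"travel":[0,0,1.0],"twist":[0,0,0],"gripper":0},
  {"travel":[0,0,0.5],"twist":[0,0,0],"gripper":0},
  {"travel":[0,0,0.5],"twist":[0,0,0],"gripper":0},
  {"travel":[0,0,0.5],"twist":[0,0,0],"gripper":0},
  {"travel":[0,0,0.5],"twist":[0,0,0],"gripper":0},
  {"travel":[0,0,0],"twist":[0,0,0],"gripper":0},
])

```text
time: 3.65
position: [510.9, -134.5, 98.7]
eef_rot: [[-0.99, 0.142, -0.001], [0.142, 0.99, -0.004], [0.001, -0.004, -1.0]]
contact_force: [-2.8, -4.4, 6.2]
width: 0.007
finger_force: 3.1
```

Request:
carry_out([
  {"travel":[0,-0.2,0.5],"twist":[0,0,0],"gripper":0},
  {"travel":[0,-0.2,0.4],"twist":[0,0,0],"gripper":0},
  {"travel":[0,0,0.3],"twist":[0,0,0],"gripper":0},
  {"travel":[0,0,0],"twist":[0,0,0],"gripper":0},
])

```text
time: 3.98
position: [510.8, -136.0, 89.2]
eef_rot: [[-0.99, 0.14, -0.0], [0.14, 0.99, -0.001], [-0.0, -0.001, -1.0]]
contact_force: [-5.8, -0.5, 19.1]
width: 0.006
finger_force: 9.0
```

Request:
carry_out([
  {"travel":[0,0,-0.8],"twist":[0,0,0],"gripper":0},
  {"travel":[0,0,-0.8],"twist":[0,0,0],"gripper":0},
  {"travel":[0,0,-0.8],"twist":[0,0,0],"gripper":0},
  {"travel":[0,0,-0.8],"twist":[0,0,0],"gripper":0},
  {"travel":[0,-0.4,-0.3],"twist":[0,0,0],"gripper":0},
  {"travel":[0,0,0],"twist":[0,0,0],"gripper":0},
  {"travel":[0,0,0],"twist":[0,0,0],"gripper":0},
])

```text
time: 4.57
position: [510.4, -139.9, 121.6]
eef_rot: [[-0.99, 0.14, -0.0], [0.14, 0.99, -0.0], [-0.0, -0.0, -1.0]]
contact_force: [-0.5, 1.0, -0.7]
width: 0.007
finger_force: 0.0
```

Run:
```python
from h import *
i=get_image("top")[...,::-1][180:225,245:345]
j=cv2.imread("pics/top0.png")[180:225,245:345]
f=lambda i:cv2.convertScaleAbs(cv2.resize(i,None,fx=6,fy=6,interpolation=cv2.INTER_CUBIC),alpha=2)
cv2.imwrite("pics/cmp.png",np.vstack([f(j),f(i)]))
```

```text
(no output)
```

View pics/cmp.png

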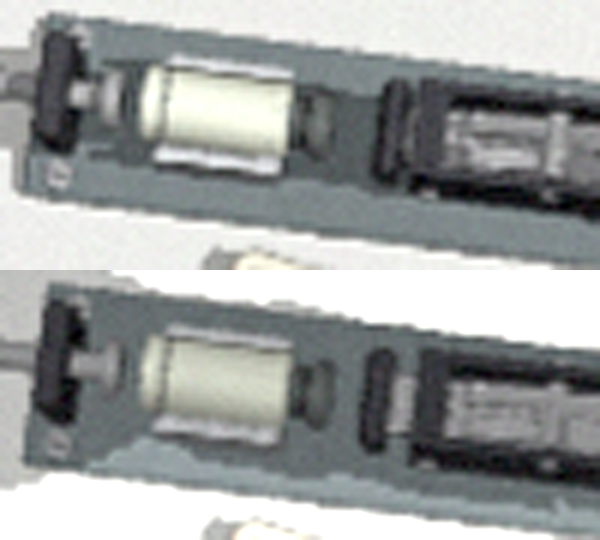

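The jaw moved one tooth: its face went from crop x 378 to 362 (about 6.5 mm) and it held. About 11 mm to the cap, 7 mm of slide and 8 to 9 mm of cap remain, so about four more strokes, and the next two are safe to run in full.

Request:
carry_out([
  {"travel":[0,0,0.6],"twist":[0,0,0],"gripper":0},
  {"travel":[0,0,0.6],"twist":[0,0,0],"gripper":0},
  {"travel":[0,0,0.6],"twist":[0,0,0],"gripper":0},
  {"travel":[0,0,0.6],"twist":[0,0,0],"gripper":0},
  {"travel":[0,-0.2,0.6],"twist":[0,0,0],"gripper":0},
  {"travel":[0,-0.2,0.6],"twist":[0,0,0],"gripper":0},
  {"travel":[0,0,0],"twist":[0,0,0],"gripper":0},
  {"travel":[0,0,0],"twist":[0,0,0],"gripper":0},
])

```text
time: 5.28
position: [510.4, -143.9, 87.0]
eef_rot: [[-0.99, 0.14, 0.001], [0.14, 0.99, -0.001], [-0.001, -0.001, -1.0]]
contact_force: [-3.3, -0.2, 14.0]
width: 0.003
finger_force: 7.3
```

Request:
carry_out([
  {"travel":[0,0,-0.6],"twist":[0,0,0],"gripper":0},
  {"travel":[0,0,-0.6],"twist":[0,0,0],"gripper":0},
  {"travel":[0,0.2,-0.6],"twist":[0,0,0],"gripper":0},
  {"travel":[0,0.2,-0.6],"twist":[0,0,0],"gripper":0},
  {"travel":[0,0,-0.6],"twist":[0,0,0],"gripper":0},
  {"travel":[0,0,-0.6],"twist":[0,0,0],"gripper":0},
  {"travel":[0,0,0],"twist":[0,0,0],"gripper":0},
  {"travel":[0,0,0],"twist":[0,0,0],"gripper":0},
])

```text
time: 5.95
position: [510.4, -139.1, 121.7]
eef_rot: [[-0.99, 0.139, -0.0], [0.139, 0.99, 0.0], [0.0, 0.0, -1.0]]
contact_force: [0.4, -0.6, 0.0]
width: 0.0
finger_force: 0.0
```

Request:
carry_out([
  {"travel":[0,0,0.6],"twist":[0,0,0],"gripper":0},
  {"travel":[0,0,0.6],"twist":[0,0,0],"gripper":0},
  {"travel":[0,0,0.6],"twist":[0,0,0],"gripper":0},
  {"travel":[0,0,0.6],"twist":[0,0,0],"gripper":0},
  {"travel":[0,-0.2,0.6],"twist":[0,0,0],"gripper":0},
  {"travel":[0,-0.2,0.6],"twist":[0,0,0],"gripper":0},
  {"travel":[0,0,0],"twist":[0,0,0],"gripper":0},
  {"travel":[0,0,0],"twist":[0,0,0],"gripper":0},
])

```text
time: 6.62
position: [510.3, -143.9, 87.0]
eef_rot: [[-0.99, 0.14, 0.001], [0.14, 0.99, -0.001], [-0.001, -0.001, -1.0]]
contact_force: [-3.0, -0.3, 14.9]
width: 0.004
finger_force: 7.4
```

Request:
carry_out([
  {"travel":[0,0,-0.6],"twist":[0,0,0],"gripper":0},
  {"travel":[0,0,-0.6],"twist":[0,0,0],"gripper":0},
  {"travel":[0,0.2,-0.6],"twist":[0,0,0],"gripper":0},
  {"travel":[0,0.2,-0.6],"twist":[0,0,0],"gripper":0},
  {"travel":[0,0,-0.6],"twist":[0,0,0],"gripper":0},
  {"travel":[0,0,-0.6],"twist":[0,0,0],"gripper":0},
  {"travel":[0,0,0],"twist":[0,0,0],"gripper":0},
  {"travel":[0,0,0],"twist":[0,0,0],"gripper":0},
])

```text
time: 7.28
position: [510.5, -139.0, 121.7]
eef_rot: [[-0.99, 0.139, -0.0], [0.139, 0.99, 0.0], [0.0, 0.0, -1.0]]
contact_force: [0.1, -0.6, -0.8]
width: 0.003
finger_force: 0.0
```

Run:
```python
from h import *
i=get_image("top")[...,::-1][180:225,245:345]
cv2.imwrite("pics/c3.png",cv2.convertScaleAbs(cv2.resize(i,None,fx=6,fy=6,interpolation=cv2.INTER_CUBIC),alpha=2))
```

```text
(no output)
```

View pics/c3.png

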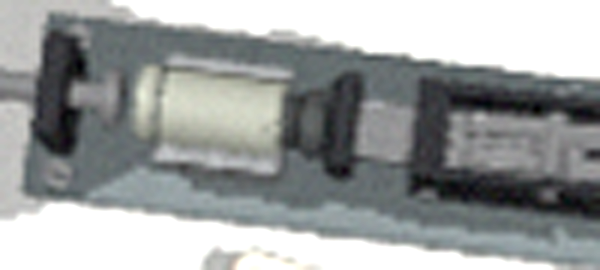

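The jaw face is now at x≈326 and touches the cap. The barrel end at 134 is about 12 px (roughly 5 mm) from the stop at 122. The next stroke pushes at most about 7 mm and the cap starts at least 8 mm out, so it is safe.

Request:
carry_out([
  {"travel":[0,0,0.6],"twist":[0,0,0],"gripper":0},
  {"travel":[0,0,0.6],"twist":[0,0,0],"gripper":0},
  {"travel":[0,0,0.6],"twist":[0,0,0],"gripper":0},
  {"travel":[0,-0.2,0.6],"twist":[0,0,0],"gripper":0},
  {"travel":[0,-0.2,0.6],"twist":[0,0,0],"gripper":0},
  {"travel":[0,0,0.2],"twist":[0,0,0],"gripper":0},
])

```text
time: 7.83
position: [510.3, -143.8, 89.1]
eef_rot: [[-0.99, 0.14, 0.0], [0.14, 0.99, -0.0], [-0.0, -0.0, -1.0]]
contact_force: [0.1, -0.3, 6.3]
width: 0.003
finger_force: 2.9
```

Request:
carry_out([
  {"travel":[0,0,0.4],"twist":[0,0,0],"gripper":0},
  {"travel":[0,0,0],"twist":[0,0,0],"gripper":0},
  {"travel":[0,0,0],"twist":[0,0,0],"gripper":0},
])

```text
time: 8.08
position: [510.3, -143.9, 87.0]
eef_rot: [[-0.99, 0.14, 0.001], [0.14, 0.99, -0.001], [-0.001, -0.001, -1.0]]
contact_force: [-2.6, -0.9, 14.5]
width: 0.005
finger_force: 7.0
```

Request:
carry_out([
  {"travel":[0,0,-0.6],"twist":[0,0,0],"gripper":0},
  {"travel":[0,0,-0.6],"twist":[0,0,0],"gripper":0},
  {"travel":[0,0.2,-0.6],"twist":[0,0,0],"gripper":0},
  {"travel":[0,0.2,-0.6],"twist":[0,0,0],"gripper":0},
  {"travel":[0,0,-0.6],"twist":[0,0,0],"gripper":0},
  {"travel":[0,0,-0.6],"twist":[0,0,0],"gripper":0},
  {"travel":[0,0,0],"twist":[0,0,0],"gripper":0},
  {"travel":[0,0,0],"twist":[0,0,0],"gripper":0},
])

```text
time: 8.75
position: [510.4, -139.0, 121.7]
eef_rot: [[-0.99, 0.139, -0.0], [0.139, 0.99, 0.0], [0.0, 0.0, -1.0]]
contact_force: [-0.5, 0.5, -0.7]
width: 0.007
finger_force: 0.0
```

Run:
```python
from h import *
i=get_image("top")[...,::-1][180:225,245:345]
cv2.imwrite("pics/c4.png",cv2.convertScaleAbs(cv2.resize(i,None,fx=6,fy=6,interpolation=cv2.INTER_CUBIC),alpha=2))
```

```text
(no output)
```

View pics/c4.png

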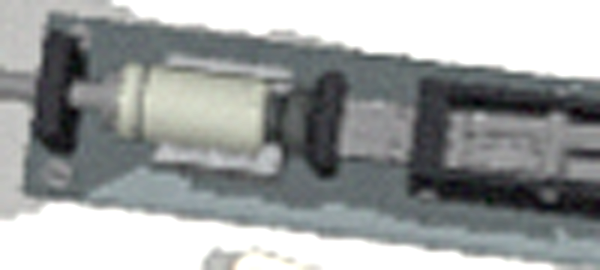

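The barrel moved the whole tooth (134 to 116). The jaw face to barrel distance is still 40 px and the force was 6 N, so the cap has not started moving. One more full stroke (7 mm, less than 8) is safe, and I'll read the force partway.

Request:
carry_out([
  {"travel":[0,0,0.6],"twist":[0,0,0],"gripper":0},
  {"travel":[0,0,0.6],"twist":[0,0,0],"gripper":0},
  {"travel":[0,-0.1,0.6],"twist":[0,0,0],"gripper":0},
  {"travel":[0,-0.1,0.3],"twist":[0,0,0],"gripper":0},
  {"travel":[0,0,0.1],"twist":[0,0,0],"gripper":0},
])

```text
time: 9.22
position: [510.5, -142.3, 99.5]
eef_rot: [[-0.99, 0.14, 0.0], [0.14, 0.99, -0.001], [-0.0, -0.001, -1.0]]
contact_force: [-0.6, -1.5, 9.9]
width: 0.007
finger_force: 4.6
```

Request:
carry_out([
  {"travel":[0,-0.1,0.4],"twist":[0,0,0],"gripper":0},
  {"travel":[0,-0.1,0.4],"twist":[0,0,0],"gripper":0},
  {"travel":[0,0,0.1],"twist":[0,0,0],"gripper":0},
])

```text
time: 9.47
position: [510.3, -143.7, 90.6]
eef_rot: [[-0.99, 0.14, 0.001], [0.14, 0.99, -0.0], [-0.001, -0.0, -1.0]]
contact_force: [-1.6, -0.3, 8.0]
width: 0.006
finger_force: 4.1
```

Request:
carry_out([
  {"travel":[0,0,0.3],"twist":[0,0,0],"gripper":0},
  {"travel":[0,0,0.2],"twist":[0,0,0],"gripper":0},
  {"travel":[0,0,0],"twist":[0,0,0],"gripper":0},
  {"travel":[0,0,0],"twist":[0,0,0],"gripper":0},
])

```text
time: 9.8
position: [510.4, -144.0, 87.0]
eef_rot: [[-0.99, 0.14, 0.001], [0.14, 0.99, -0.001], [-0.001, -0.001, -1.0]]
contact_force: [-2.9, -0.2, 15.5]
width: 0.007
finger_force: 7.2
```

Request:
carry_out([
  {"travel":[0,0,-0.6],"twist":[0,0,0],"gripper":0},
  {"travel":[0,0,-0.6],"twist":[0,0,0],"gripper":0},
  {"travel":[0,0.2,-0.6],"twist":[0,0,0],"gripper":0},
  {"travel":[0,0.2,-0.6],"twist":[0,0,0],"gripper":0},
  {"travel":[0,0,-0.6],"twist":[0,0,0],"gripper":0},
  {"travel":[0,0,-0.6],"twist":[0,0,0],"gripper":0},
  {"travel":[0,0,0],"twist":[0,0,0],"gripper":0},
  {"travel":[0,0,0],"twist":[0,0,0],"gripper":0},
])

```text
time: 10.47
position: [510.4, -139.0, 121.7]
eef_rot: [[-0.99, 0.139, -0.0], [0.139, 0.99, 0.0], [0.0, 0.0, -1.0]]
contact_force: [-0.2, -0.1, 0.2]
width: 0.006
finger_force: 0.0
```

Request:
carry_out([
  {"travel":[0,0,0.5],"twist":[0,0,0],"gripper":0},
  {"travel":[0,0,0.5],"twist":[0,0,0],"gripper":0},
  {"travel":[0,0,0.3],"twist":[0,0,0],"gripper":0},
  {"travel":[0,0,0.2],"twist":[0,0,0],"gripper":0},
  {"travel":[0,0,0],"twist":[0,0,0],"gripper":0},
])

```text
time: 10.88
position: [510.4, -140.7, 106.4]
eef_rot: [[-0.99, 0.141, -0.0], [0.141, 0.99, -0.002], [0.0, -0.002, -1.0]]
contact_force: [-0.8, -3.8, 5.5]
width: 0.005
finger_force: 2.5
```

The cap was sliding at 8 to 10 N on that stroke. From here I'll take 1 mm steps and check the force each time.

Request:
carry_out([
  {"travel":[0,0,0.1],"twist":[0,0,0],"gripper":0},
  {"travel":[0,0,0],"twist":[0,0,0],"gripper":0},
])

```text
time: 11.05
position: [510.4, -140.9, 105.9]
eef_rot: [[-0.99, 0.141, -0.0], [0.141, 0.99, -0.002], [-0.0, -0.002, -1.0]]
contact_force: [-1.6, -3.6, 3.5]
width: 0.008
finger_force: 2.7
```

Request:
carry_out([
  {"travel":[0,0,0.1],"twist":[0,0,0],"gripper":0},
  {"travel":[0,0,0],"twist":[0,0,0],"gripper":0},
])

```text
time: 11.22
position: [510.4, -141.1, 105.0]
eef_rot: [[-0.99, 0.141, 0.0], [0.141, 0.99, -0.002], [-0.0, -0.002, -1.0]]
contact_force: [-1.7, -3.5, 5.4]
width: 0.004
finger_force: 2.9
```

Request:
carry_out([
  {"travel":[0,0,0.1],"twist":[0,0,0],"gripper":0},
  {"travel":[0,0,0],"twist":[0,0,0],"gripper":0},
])

```text
time: 11.38
position: [510.4, -141.3, 104.2]
eef_rot: [[-0.99, 0.141, 0.0], [0.141, 0.99, -0.002], [-0.0, -0.002, -1.0]]
contact_force: [-1.3, -4.8, 6.7]
width: 0.008
finger_force: 3.4
```

Request:
carry_out([
  {"travel":[0,0,0.1],"twist":[0,0,0],"gripper":0},
  {"travel":[0,0,0],"twist":[0,0,0],"gripper":0},
])

```text
time: 11.55
position: [510.3, -141.4, 103.4]
eef_rot: [[-0.99, 0.141, 0.0], [0.141, 0.99, -0.003], [-0.0, -0.003, -1.0]]
contact_force: [-2.8, -3.4, 8.2]
width: 0.009
finger_force: 4.4
```

Request:
carry_out([
  {"travel":[0,0,0.1],"twist":[0,0,0],"gripper":0},
  {"travel":[0,0,0],"twist":[0,0,0],"gripper":0},
])

```text
time: 11.72
position: [510.3, -141.6, 102.6]
eef_rot: [[-0.99, 0.141, 0.0], [0.141, 0.99, -0.003], [-0.001, -0.003, -1.0]]
contact_force: [-3.6, -3.7, 9.7]
width: 0.001
finger_force: 4.8
```

Request:
carry_out([
  {"travel":[0,0,0.1],"twist":[0,0,0],"gripper":0},
  {"travel":[0,0,0],"twist":[0,0,0],"gripper":0},
])

```text
time: 11.88
position: [510.3, -141.8, 101.7]
eef_rot: [[-0.99, 0.141, 0.0], [0.141, 0.99, -0.003], [-0.001, -0.003, -1.0]]
contact_force: [-2.5, -4.5, 9.3]
width: 0.003
finger_force: 4.9
```

Request:
carry_out([
  {"travel":[0,0,0.1],"twist":[0,0,0],"gripper":0},
  {"travel":[0,0,0],"twist":[0,0,0],"gripper":0},
])

```text
time: 12.05
position: [510.3, -142.0, 100.7]
eef_rot: [[-0.99, 0.141, 0.0], [0.141, 0.99, -0.003], [-0.001, -0.003, -1.0]]
contact_force: [-2.1, -5.1, 9.2]
width: 0.004
finger_force: 5.0
```

Force is steady at about 9 N, so the cap is sliding.

Request:
carry_out([
  {"travel":[0,0,0.1],"twist":[0,0,0],"gripper":0},
  {"travel":[0,0,0],"twist":[0,0,0],"gripper":0},
])

```text
time: 12.22
position: [510.3, -142.2, 99.7]
eef_rot: [[-0.99, 0.142, 0.0], [0.142, 0.99, -0.004], [-0.001, -0.003, -1.0]]
contact_force: [-2.9, -5.1, 9.6]
width: 0.008
finger_force: 5.1
```

Request:
carry_out([
  {"travel":[0,0,0.1],"twist":[0,0,0],"gripper":0},
  {"travel":[0,0,0],"twist":[0,0,0],"gripper":0},
])

```text
time: 12.38
position: [510.2, -142.4, 98.7]
eef_rot: [[-0.99, 0.142, 0.0], [0.142, 0.99, -0.004], [-0.001, -0.004, -1.0]]
contact_force: [-2.9, -4.5, 9.7]
width: 0.005
finger_force: 5.2
```

Request:
carry_out([
  {"travel":[0,0,0.1],"twist":[0,0,0],"gripper":0},
  {"travel":[0,0,0],"twist":[0,0,0],"gripper":0},
])

```text
time: 12.55
position: [510.2, -142.5, 97.7]
eef_rot: [[-0.99, 0.142, 0.0], [0.142, 0.99, -0.004], [-0.001, -0.004, -1.0]]
contact_force: [-2.9, -5.3, 9.5]
width: 0.003
finger_force: 5.2
```

Request:
carry_out([
  {"travel":[0,0,0.1],"twist":[0,0,0],"gripper":0},
  {"travel":[0,0,0],"twist":[0,0,0],"gripper":0},
])

```text
time: 12.72
position: [510.2, -142.7, 96.7]
eef_rot: [[-0.99, 0.142, 0.0], [0.142, 0.99, -0.004], [-0.001, -0.004, -1.0]]
contact_force: [-3.7, -5.5, 8.8]
width: 0.008
finger_force: 5.3
```

Request:
carry_out([
  {"travel":[0,0,0.1],"twist":[0,0,0],"gripper":0},
  {"travel":[0,0,0],"twist":[0,0,0],"gripper":0},
])

```text
time: 12.88
position: [510.2, -142.8, 95.7]
eef_rot: [[-0.99, 0.142, 0.0], [0.142, 0.99, -0.004], [-0.001, -0.004, -1.0]]
contact_force: [-2.0, -6.6, 9.9]
width: 0.006
finger_force: 5.3
```

Request:
carry_out([
  {"travel":[0,0,0.1],"twist":[0,0,0],"gripper":0},
  {"travel":[0,0,0],"twist":[0,0,0],"gripper":0},
])

```text
time: 13.05
position: [510.2, -143.0, 94.8]
eef_rot: [[-0.99, 0.142, 0.0], [0.142, 0.99, -0.005], [-0.001, -0.004, -1.0]]
contact_force: [-2.8, -6.5, 10.4]
width: 0.004
finger_force: 5.7
```

Request:
carry_out([
  {"travel":[0,0,0.1],"twist":[0,0,0],"gripper":0},
  {"travel":[0,0,0],"twist":[0,0,0],"gripper":0},
])

```text
time: 13.22
position: [510.2, -143.1, 94.1]
eef_rot: [[-0.99, 0.142, 0.0], [0.142, 0.99, -0.005], [-0.001, -0.004, -1.0]]
contact_force: [-4.2, -5.5, 12.3]
width: 0.003
finger_force: 6.7
```

The force is starting to rise.

Request:
carry_out([
  {"travel":[0,0,0.07],"twist":[0,0,0],"gripper":0},
  {"travel":[0,0,0],"twist":[0,0,0],"gripper":0},
])

```text
time: 13.38
position: [510.2, -143.1, 93.7]
eef_rot: [[-0.99, 0.142, 0.0], [0.142, 0.99, -0.005], [-0.001, -0.005, -1.0]]
contact_force: [-3.8, -5.7, 13.9]
width: 0.003
finger_force: 7.4
```

Request:
carry_out([
  {"travel":[0,0,0.06],"twist":[0,0,0],"gripper":0},
  {"travel":[0,0,0],"twist":[0,0,0],"gripper":0},
])

```text
time: 13.55
position: [510.2, -143.2, 93.2]
eef_rot: [[-0.99, 0.142, 0.001], [0.142, 0.99, -0.005], [-0.001, -0.005, -1.0]]
contact_force: [-4.0, -6.0, 14.7]
width: 0.003
finger_force: 8.0
```

The trigger is stiff: force rose from 9.6 to 14.7 N at z=93, well short of the hard stop at z=87. The cap is home. I'll lift off and go to the release.

Request:
carry_out([
  {"travel":[0,0,-0.6],"twist":[0,0,0],"gripper":0},
  {"travel":[0,0,-0.6],"twist":[0,0,0],"gripper":0},
  {"travel":[0,0.1,-0.6],"twist":[0,0,0],"gripper":0},
  {"travel":[0,0.2,-0.8],"twist":[0,0,0],"gripper":0},
  {"travel":[0,0,-1.0],"twist":[0,0,0],"gripper":0},
  {"travel":[0,0,-0.6],"twist":[0,0,0],"gripper":0},
  {"travel":[0.1,2.3,0],"twist":[0,0,0],"gripper":0},
  {"travel":[0,2.3,0],"twist":[0,0,0],"gripper":0},
  {"travel":[0,2.3,0],"twist":[0,0,0],"gripper":0},
  {"travel":[0,2.3,0],"twist":[0,0,0],"gripper":0},
  {"travel":[0,2.3,0],"twist":[0,0,0],"gripper":0},
  {"travel":[0,0.3,0],"twist":[0,0,0],"gripper":0},
  {"travel":[0,0,0],"twist":[0,0,0],"gripper":0},
])

```text
time: 14.63
position: [526.4, -16.5, 133.3]
eef_rot: [[-0.991, 0.134, -0.001], [0.134, 0.991, 0.002], [0.001, 0.001, -1.0]]
contact_force: [-0.5, 0.5, -0.1]
width: 0.007
finger_force: 0.0
```

Run:
```python
from h import *
s=observe();print(s["position"],s["contact_force"])
w=get_image("wrist")[...,::-1]
t=get_image("top")[...,::-1][180:225,245:345]
a=cv2.convertScaleAbs(cv2.resize(w[130:260,220:480],None,fx=2.3,fy=2.3),alpha=1.8)
b=cv2.convertScaleAbs(cv2.resize(t,(a.shape[1],269),interpolation=cv2.INTER_CUBIC),alpha=2)
cv2.imwrite("pics/rel.png",np.vstack([a,b]))
```

```text
[526.3987963  -16.52513657 133.33590272] [-0.48823468  0.49128995 -0.05138474]
```

View pics/rel.png

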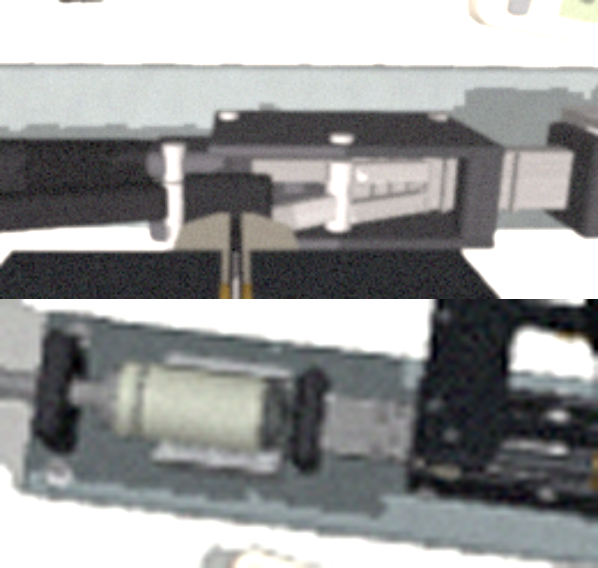

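The cap disc (crop x 265–288) now sits flush on the barrel with no stem showing. The jaw has dropped back slightly onto its tooth. The release pad is about 2–3 mm towards -y from the tool, so I'll correct for that and press.

Request:
carry_out([
  {"travel":[-0.2,-0.3,0.8],"twist":[0,0,0],"gripper":0},
  {"travel":[0,0,0.8],"twist":[0,0,0],"gripper":0},
  {"travel":[0,0,0.8],"twist":[0,0,0],"gripper":0},
  {"travel":[0,0,0.8],"twist":[0,0,0],"gripper":0},
  {"travel":[0,0,0.4],"twist":[0,0,0],"gripper":0},
  {"travel":[0,0,0.4],"twist":[0,0,0],"gripper":0},
  {"travel":[0,0,0.3],"twist":[0,0,0],"gripper":0},
  {"travel":[0,0,0],"twist":[0,0,0],"gripper":0},
  {"travel":[0,0,0],"twist":[0,0,0],"gripper":0},
])

```text
time: 15.48
position: [527.6, -24.8, 91.4]
eef_rot: [[-0.99, 0.141, -0.0], [0.141, 0.99, -0.003], [0.0, -0.003, -1.0]]
contact_force: [-3.1, -4.1, 9.5]
width: 0.007
finger_force: 5.2
```

Request:
carry_out([
  {"travel":[0,0,0.1],"twist":[0,0,0],"gripper":0},
  {"travel":[0,0,0.05],"twist":[0,0,0],"gripper":0},
  {"travel":[0,0,0],"twist":[0,0,0],"gripper":0},
  {"travel":[0,0,0],"twist":[0,0,0],"gripper":0},
  {"travel":[0,0,0],"twist":[0,0,0],"gripper":0},
  {"travel":[0,0,0],"twist":[0,0,0],"gripper":0},
  {"travel":[0,0,0],"twist":[0,0,0],"gripper":0},
  {"travel":[0,0,0],"twist":[0,0,0],"gripper":0},
  {"travel":[0,0,0],"twist":[0,0,0],"gripper":0},
  {"travel":[0,0,0],"twist":[0,0,0],"gripper":0},
  {"travel":[0,0,0],"twist":[0,0,0],"gripper":0},
  {"travel":[0,0,0],"twist":[0,0,0],"gripper":0},
  {"travel":[0,0,0],"twist":[0,0,0],"gripper":0},
  {"travel":[0,0,0],"twist":[0,0,0],"gripper":0},
  {"travel":[0,0,0],"twist":[0,0,0],"gripper":0},
  {"travel":[0,0,0],"twist":[0,0,0],"gripper":0},
  {"travel":[0,0,0],"twist":[0,0,0],"gripper":0},
  {"travel":[0,0,0],"twist":[0,0,0],"gripper":0},
])

```text
time: 16.98
position: [527.8, -24.8, 91.2]
eef_rot: [[-0.99, 0.141, 0.0], [0.141, 0.99, -0.003], [-0.001, -0.002, -1.0]]
contact_force: [-4.5, -4.4, 17.9]
width: 0.006
finger_force: 9.1
```

Run:
```python
from h import *
t=get_image("top")[...,::-1][180:225,245:345]
w=get_image("wrist")[...,::-1][130:260,220:560]
a=cv2.convertScaleAbs(cv2.resize(t,None,fx=6,fy=6,interpolation=cv2.INTER_CUBIC),alpha=2)
b=cv2.convertScaleAbs(cv2.resize(w,(600,229)),alpha=1.8)
cv2.imwrite("pics/jaw.png",np.vstack([a,b]))
```

```text
(no output)
```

View pics/jaw.png

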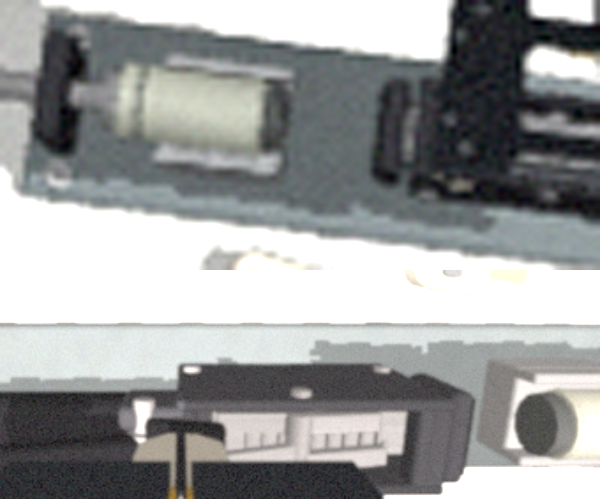

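The jaw is back against the head (crop x≈377, as at the start) and the cap is flush. I'll hold a little longer, then lift clear.

Request:
carry_out([
  {"travel":[0,0,0],"twist":[0,0,0],"gripper":0},
  {"travel":[0,0,0],"twist":[0,0,0],"gripper":0},
  {"travel":[0,0,0],"twist":[0,0,0],"gripper":0},
  {"travel":[0,0,0],"twist":[0,0,0],"gripper":0},
  {"travel":[0,0,0],"twist":[0,0,0],"gripper":0},
  {"travel":[0,0,0],"twist":[0,0,0],"gripper":0},
  {"travel":[0,0,0],"twist":[0,0,0],"gripper":0},
  {"travel":[0,0,0],"twist":[0,0,0],"gripper":0},
  {"travel":[0,0,-0.5],"twist":[0,0,0],"gripper":0},
  {"travel":[0,0,-1],"twist":[0,0,0],"gripper":0},
  {"travel":[0,0,-2],"twist":[0,0,0],"gripper":0},
  {"travel":[0,0,-2],"twist":[0,0,0],"gripper":0},
  {"travel":[0,0,-2],"twist":[0,0,0],"gripper":0},
  {"travel":[0,0,-2],"twist":[0,0,0],"gripper":0},
  {"travel":[0,0,0],"twist":[0,0,0],"gripper":0},
  {"travel":[0,0,0],"twist":[0,0,0],"gripper":0},
])

```text
time: 18.42
position: [528.7, -21.7, 184.6]
eef_rot: [[-0.99, 0.138, 0.002], [0.138, 0.99, 0.001], [-0.002, 0.001, -1.0]]
contact_force: [-0.1, -0.5, 0.1]
width: 0.006
finger_force: 0.0
```

```bash
python3 -c "
from cell import *
s=observe();print(s['position'],s['contact_force'],s['time']);print(sign_off())"
```

```text
[528.68836396 -21.67650732 184.6196387 ] [-0.11686357 -0.53947012  0.06814944] 18.4167
the job is handed in; nothing more can be done
None
```

The job is handed in at 18.4 s: the cap is home, I stopped when the trigger went stiff at about 15 N, the release was held until the camera showed the jaw fully back, and the gripper is clear of everything.

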